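# Third hand at the drilling jig

### The job

Clamp the drilling jig down by turning both red knobs clockwise to their end stops. Then lay the square pine block flat on the jig's white strip, lengthwise along the centre line, and push its end squarely against the sprung aluminium guide plate until the pointer stands in the green band (8 to 14 N, aim for about 11 N), never far into the red; keep it pressed there steadily for a couple of seconds and finish while still holding it like that, without letting go, so that I can drill its end through the bush. Leave the screw box and the tape measure where they are.

Things in the scene. Friction and masses are not known exactly. Their poses are not given: they have to be found in the camera images.
- jig: Fixed drilling jig: dark wooden base, x -100 to 124, y +-125 mm, 14 mm thick; origin on the worktop, so the bed (its top) is at z = 14. x = pressing direction, towards the guide plate, y left, z up. White strip 42 mm wide with dark centre line along x at y = 0. Rear posts, top z = 62, at x 98 to 118. Scale rail (x 43 to 95, y 40 to 60, top z = 37) is white, green, red. Position and yaw vary.
- guide_plate (a joint): Travel (m) of the sprung guide plate along the jig's +x: 0 at rest, 0.036 hard stop. Aluminium plate 10 x 60 x 46 mm, 1 to 47 mm above the bed, with brass drill bush and a black pointer over the scale at its left. Spring 600 N/m, no preload: 8 N at 0.0133, 11 N at 0.0183, 14 N at 0.0233 (the green band); springs back if released. Must never pass 0.030.
- guide_face (a point): Centre of the drill bush on the guide plate's front face, the face that the block is pressed against; moves with the plate. At rest in the jig's frame: x = 45, y = 0, z = 33 mm (19 mm above the bed). Axes as the jig's.
- knob_left_grip (a point): Left red hold-down knob (captive quarter-turn bolt), upright axis at jig x = -60, y = 90 mm. Its grip is a bar 46 mm long, 12 mm thick, from 8 to 34 mm above the bed, on a 22 mm hub and a 32 mm washer. This point is on the axis, 22 mm above the bed; its x axis runs along the bar and turns with it.
- knob_right_grip (a point): Right red hold-down knob, the same, at jig x = -60, y = -90 mm.
- knob_left (a joint): Turn of the left knob in rad, clockwise seen from above: 0 = loose, bar along the jig's x; 1.571 = end stop, tight, bar across (along the jig's y). Starts between 0.15 and 0.5; stays where it is left (friction 0.08 N m). Tight from 1.49.
- knob_right (a joint): Turn of the right knob, the same.
- block: Square pine block 38 x 110 x 38 mm (x, y, z), loose, 0.08 to 0.16 kg. Origin at the centre of its underside, its y is the long axis. Lies flat on the worktop left or right of the jig. Either end may be pressed; its centre is 55 mm in front of the plate's face when its end touches.
- screw_box: Small cardboard screw box 60 x 80 x 52 mm, loose bystander, on the other side of the jig from the block. Origin at the centre of its underside.
- tape_measure: Yellow tape measure 36 x 82 x 67 mm, loose bystander at the right. Origin at the centre of its underside.
Mind the look-alikes: they are no part of the job. Of the things shaped like the block, the pine one is meant.

How it is judged:
By the outcome, as a careful person would: the job done as asked, in the order asked, and still so for the second after the job is handed in, while the arm keeps its last pose, push and grip.
It also fails if it takes over 67 s, if anything falls off the work surface, if the arm or the gripper's body presses on something with over 40 N, if the wrist force passes 120 N, or if a joint passes its speed limit or range.

### The arm

A 7-joint arm with a two-finger parallel gripper is mounted at the origin on the work surface; the furniture and walls round the work are solid. World frame = base frame: x ahead of the robot, y to its left, z up, the work surface at z = 0. Lengths are in mm, angles in rad, forces in N, time in s.
With the tool pointing down it reaches from about 400 to 875 mm from the base axis. Payload 19.3 kg.
Tool frame: the origin (TCP) lies at the very end of the fingers, on their centre line; the grasp point (between the pads) lies 19 mm behind it (grip_point_offset is the z of the grasp point in the tool frame, in mm); z points along the fingers, y is the line along which they close (so a half turn about z gives the same grasp; the last joint's range is limited). The gripper opens to 85 mm and grips with 20 to 120 N. Pads are 22 mm wide; open, the fingers measure 114 mm over their backs; the gripper's body (76 mm by 85 mm) begins 54 mm behind the grasp point. The pads swing forward as they close: fully open they stand 13 mm farther back than shut.
Start: joints at [1.032, 0.521, -0.036, 1.599, 0.021, 1.021, -0.113], TCP at [282.357, -557.574, 231.291] pointing down, gripper open.
Joint ranges: [-2.91, 2.91], [-0.3, 2.13], [-1.5, 1.42], [0.17, 2.43], [-1.26, 4.41], [0.16, 1.93], [-2.52, 2.52]. Speed limits (rad/s): [1.89, 1.89, 2.39, 2.39, 3.01, 3.01, 3.01].

### API

Orientations are given as a 3x3 rotation matrix whose columns are the frame's x, y, z axes.
In Python, from workcell import movep, movel, goto_joints, open_gripper, clamp, wait, inverse_kinematics, read_state, camera, PlanningError, finish_job, grip_point_offset gives the robot as it stands. Calls block until the motion is done:
- movep(position, orientation): joint-space move of the TCP to a pose.
- movel(position, frame=None, max_speed=150, guard=None): straight line of the TCP; frame=None keeps the orientation; max_speed is the mean speed in mm/s. With guard (N) it stops when the force on the tool has changed by that much, and returns True; else False.
- goto_joints(angles): joint-space move.
- open_gripper() and clamp(): open the fingers fully, or close them until they stop; the grip force is fixed at half the most.
- wait(seconds).
- inverse_kinematics(position, orientation): joint angles nearest the present ones, or None.
- read_state(): the state.
- camera(name): name is "scene" or "top" or "wrist"; returns a dict with "image" (420x560x3 uint8, blue, green, red), "range_z" (420x560 float32, mm along the optical axis (not along the pixel's ray), 0 where there is no reading), "fx", "fy", "cx", "cy" (pixels), "dist_coeffs" ([k1, k2, p1, p2, k3] as OpenCV has them; the pictures are not rectified), "cam_to_world" (4x4, takes a point from camera to world coordinates). Camera axes: x right, y up, looking along -z (the intrinsics and any distortion apply to the point x, -y, -z); pixel columns grow to the right and rows downward; lengths in mm; the calibration is good to about 2 mm. A picture is of the moment at which its call begins.
A pose or a line that the arm cannot do raises PlanningError and nothing moves.
- finish_job(): hands the job in; it is judged then, once.
The state is a dict: "time": time; "qpos": joint angles; "qvel": joint speeds; "joint_efforts": joint torques, N m; "eef_pos": TCP position; "tool_rot": TCP orientation; "ft_force": force on the tool from outside, world axes, zero at the start; "torque": the same for the moment, N m; "finger_gap": finger opening in mm; "gripper_force": force on a finger pad.
Only numpy, scipy, OpenCV 4.12 (cv2) and the standard library are available. Lean on these libraries where they do the work, as an engineer would, in place of code of your own. Each camera call takes 0.05 s, during which the arm holds its last target. There are 200 camera calls.

## Working session

There is one attempt and no reset: what is moved stays moved. The work goes in short steps, each a Python script; the robot and the scene stay as the last script left them, time stands still between calls to the robot, and variables do not carry over. Pictures are saved under pics/ and viewed, at most 10 in all, crops included, and the job is handed in when it is done.

```bash
mkdir -p pics; ls
python3 - <<'E'
from workcell import *
import cv2,pickle
print(read_state()['time'],grip_point_offset)
for n in("top","scene"):
    c=camera(n);cv2.imwrite(f"pics/{n}.png",c["image"]);pickle.dump(c,open(f"{n}.pkl","wb"))
    print(n,c["cam_to_world"].round(3).tolist(),c["fx"],c["dist_coeffs"])
E
```

```text
pics
0.0 -18.700000000000003
top [[-0.334, 0.864, -0.376, 10.927], [-0.942, -0.302, 0.144, 324.046], [0.012, 0.403, 0.915, 1381.607], [0.0, 0.0, 0.0, 1.0]] 471.8616510984759 [-0.1186026  0.         0.         0.         0.       ]
scene [[-0.784, 0.282, -0.553, -348.604], [-0.621, -0.351, 0.701, 1268.452], [0.003, 0.893, 0.45, 811.031], [0.0, 0.0, 0.0, 1.0]] 487.68160600686326 [-0.05291259  0.          0.          0.          0.        ]
```

View pics/top.png

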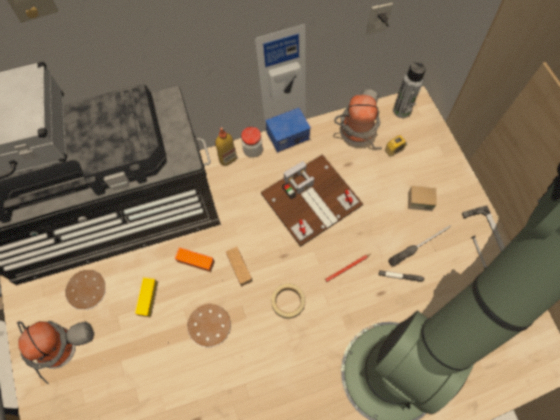

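View pics/scene.png

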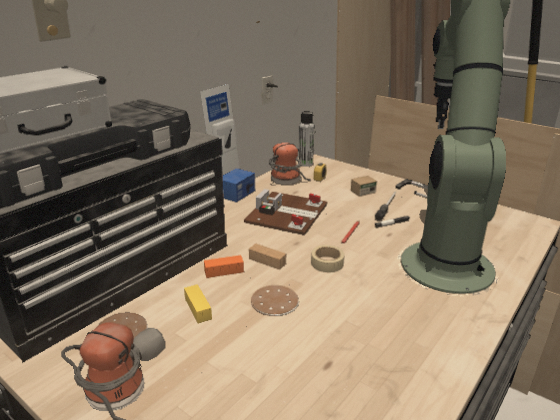

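Things shaped like the block, in the top view: pine-coloured at (239,266), orange at (195,259) and yellow at (146,297). The wood-coloured one fits. The jig is at about (312,199), the screw box at (422,198) and the tape at (397,146). I'll confirm with an enlarged crop.

Run:
```python
import cv2
i=cv2.imread("pics/top.png")[150:294,170:370]
cv2.imwrite("pics/crop.png",cv2.resize(i,None,fx=4,fy=4,interpolation=cv2.INTER_CUBIC))
```

```text
(no output)
```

View pics/crop.png

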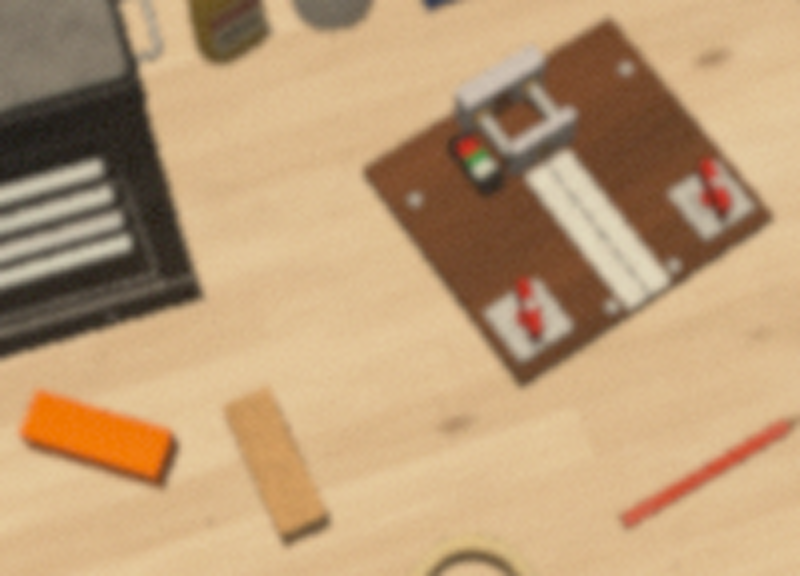

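The wood-coloured block at crop (275,465) is the pine one; the other two are painted orange and yellow. Jig bed corners in the crop: (365,173), (610,18), (772,214), (522,385).

```bash
cat > h.py <<'E'
import numpy as np,cv2,pickle
def K(c): return np.array([[c["fx"],0,c["cx"]],[0,c["fy"],c["cy"]],[0,0,1.]])
def toplane(c,uv,z):
    p=cv2.undistortPoints(np.array(uv,float).reshape(-1,1,2),K(c),np.array(c["dist_coeffs"])).reshape(-1,2)
    T=c["cam_to_world"]; d=np.c_[p[:,0],-p[:,1],-np.ones(len(p))]@T[:3,:3].T
    o=T[:3,3]; return o+d*((z-o[2])/d[:,2])[:,None]
def toolR(th):
    "tool down; tool y (closing line) at world yaw th"
    y=np.array([np.cos(th),np.sin(th),0]);z=np.array([0,0,-1.]);return np.c_[np.cross(y,z),y,z]
def fit2d(loc,w):
    "rigid: w=R loc+t"
    loc=np.array(loc,float);w=np.array(w)[:,:2];a=loc-loc.mean(0);b=w-w.mean(0)
    yaw=np.arctan2((a[:,0]*b[:,1]-a[:,1]*b[:,0]).sum(),(a*b).sum())
    R=np.array([[np.cos(yaw),-np.sin(yaw)],[np.sin(yaw),np.cos(yaw)]])
    t=w.mean(0)-R@loc.mean(0);return yaw,t,np.linalg.norm(loc@R.T+t-w,axis=1)
E
python3 - <<'E'
from h import *
c=pickle.load(open("top.pkl","rb"))
f=lambda l:(np.array(l)-1.5)/4+[170,150]
w=toplane(c,f([(365,173),(610,18),(772,214),(522,385)]),14)
print(w.round(1));print("jig",fit2d([(124,125),(124,-125),(-100,-125),(-100,125)],w))
w=toplane(c,f([(225,407),(267,388),(328,516),(285,535)]),38)
print(w.round(1));print("block",fit2d([(-19,55),(19,55),(19,-55),(-19,-55)],w),fit2d([(-19,-55),(-19,55),(19,55),(19,-55)],w))
w=toplane(c,[(422,193),(397,142)],50);print(w)
E
```

```text
[[ 647.2  174.5   14. ]
 [ 716.2  -63.2   14. ]
 [ 506.1 -120.6   14. ]
 [ 437.3  117.3   14. ]]
jig (np.float64(0.27523640943416494), array([565.14360945,  23.73562938]), array([4.61482021, 2.3114732 , 4.50915418, 2.38138767]))
[[486.6 336.6  38. ]
 [490.7 302.4  38. ]
 [381.6 289.4  38. ]
 [378.3 323.4  38. ]]
block (np.float64(-1.4523889561359797), array([434.30809486, 312.95274494]), array([1.76073076, 1.9050433 , 1.87466683, 2.1101532 ])) (np.float64(-3.028107489281769), array([434.30809486, 312.95274494]), array([51.74072007, 52.31798823, 52.07773743, 52.16571045]))
[[ 462.98004972 -302.20812443   50.        ]
 [ 660.11476149 -306.14216893   50.        ]]
```

Run:
```python
from h import *
from workcell import *
J=0.275
for n,p in(("L",(484,94)),("R",(533,-80))):
  for s in(1,-1):
    q=inverse_kinematics([*p,25],toolR(J-.3+s*np.pi/2)); print(n,s,None if q is None else np.round(q,2))
for s in(1,-1):
    q=inverse_kinematics([434,313,25],toolR(.118+s*np.pi/2)); print("blk",s,None if q is None else np.round(q,2))
    q=inverse_kinematics([560,20,25],toolR(J+s*np.pi/2)); print("push",s,None if q is None else np.round(q,2))
movep([530,15,330],toolR(J+np.pi/2-.3))
c=camera("wrist");cv2.imwrite("pics/w1.png",c["image"]);pickle.dump(c,open("w1.pkl","wb"))
s=read_state();print(s["time"],s["eef_pos"],np.round(s["qpos"],2),c["cam_to_world"].round(2).tolist())
```

```text
L 1 [ 0.25  0.78 -0.77  2.05  0.89  0.69  0.43]
L -1 [-0.24  0.66 -0.09  2.08  0.14  0.42 -2.04]
R 1 [ 0.47  0.77 -0.6   1.94  0.7   0.65  0.97]
R -1 [ 0.07  0.7  -0.04  1.96  0.05  0.48 -1.6 ]
blk 1 [-0.32  0.76 -0.57  1.95  0.68  0.64  0.35]
push 1 [ 0.36  0.83 -0.72  1.88  0.79  0.75  1.03]
blk -1 [-0.53  0.71 -0.28  1.96  0.36  0.52 -2.52]
push -1 [-0.07  0.72 -0.1   1.9   0.13  0.53 -1.55]
2.4083 [530.07292796  14.14381216 329.77046074] [ 0.49  0.37 -0.83  1.69  0.28  1.21  1.14] [[0.03, -0.96, -0.27, 463.03], [1.0, 0.03, 0.01, 15.88], [-0.0, -0.27, 0.96, 472.84], [0.0, 0.0, 0.0, 1.0]]
```

View pics/w1.png

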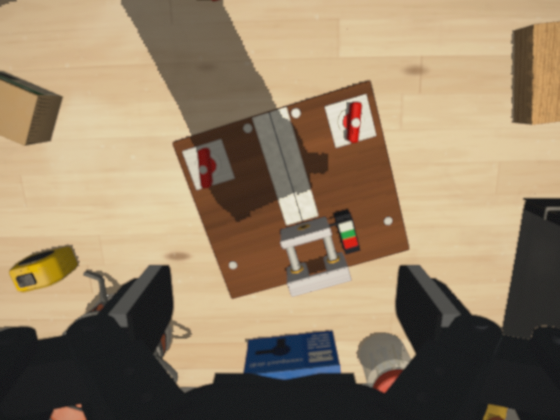

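The wrist view shows the knobs at (354,122) and (206,168), the plate's front edge at about (307,238), and the block at the right edge. I'll enlarge the jig.

Run:
```python
import cv2
i=cv2.imread("pics/w1.png")[70:305,160:420]
cv2.imwrite("pics/w1c.png",cv2.resize(i,(780,600),interpolation=cv2.INTER_CUBIC) if 0 else cv2.resize(i,None,fx=2.5,fy=2.5,interpolation=cv2.INTER_CUBIC))
```

```text
(no output)
```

View pics/w1c.png

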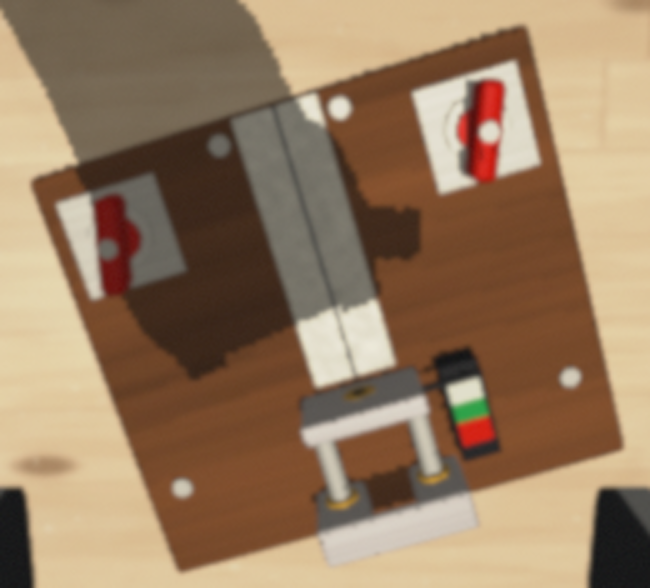

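Run:
```python
from h import *
c=pickle.load(open("w1.pkl","rb"))
f=lambda l:(np.array(l)-.75)/2.5+[160,70]
w=toplane(c,f([(622,449),(180,571),(33,180),(527,27)]),14)
yaw,t,r=fit2d([(124,125),(124,-125),(-100,-125),(-100,125)],w);print("jig",yaw,t,r)
R=np.array([[np.cos(yaw),-np.sin(yaw)],[np.sin(yaw),np.cos(yaw)]])
# centre line of the strip
w=toplane(c,f([(276,105),(356,378)]),14)[:,:2];print("line local",(w-t)@R)
for n,e in(("L",[(491,84),(484,180)]),("R",[(109,199),(117,292)])):
    w=toplane(c,f(e),48)[:,:2];l=(w-t)@R;d=l[1]-l[0];print(n,l.round(1).tolist(),l.mean(0),np.arctan2(d[1],d[0]),np.hypot(*d))
w=toplane(c,f([(489,132),(108,248)]),48)[:,:2];print("caps",(w-t)@R)
# block: right edge, depth readout
v=c["range_z"];print(v[70,545],v[200,280])
```

```text
jig 0.26447271569861786 [568.65967807  24.11408915] [3.21896701 2.69162545 2.78217919 2.57985932]
line local [[-97.6251375    0.51750676]
 [ 43.82963896  -0.65523598]]
L [[-79.8, 94.7], [-40.1, 81.5]] [-59.93477719  88.10798095] -0.32047289424515185 41.80114369150455
R [[-80.6, -82.4], [-39.1, -93.5]] [-59.80084081 -87.93048388] -0.2608552457818194 42.951645325085885
caps [[-59.97918929  88.8141985 ]
 [-59.63605241 -90.43905797]]
409.15012 473.5676
```

```bash
cat >> h.py <<'E'
YAW=0.262; T0=np.array([568.7,24.1])
def jig(x,y):
    return T0+np.array([[np.cos(YAW),-np.sin(YAW)],[np.sin(YAW),np.cos(YAW)]])@np.array([x,y])
def turn(ly,a0):
    from workcell import movep,movel,clamp,open_gripper,goto_joints,read_state
    p=jig(-60,ly);R=toolR(YAW+np.pi/2-a0)
    movep([*p,110],R); print("hit",movel([*p,25],guard=15))
    clamp(); s=read_state();print("gap",s["finger_gap"],s["eef_pos"],s["ft_force"].round(1) if hasattr(s["ft_force"],"round") else s["ft_force"])
    q=np.array(s["qpos"]); q[6]+=np.pi/2-a0+.03; goto_joints(q)
    s=read_state();print("turned",s["eef_pos"],np.round(s["tool_rot"],3)[:,1],np.round(s["ft_force"],1),np.round(s["torque"],2),s["finger_gap"],q[6],s["qpos"][6],s["time"])
    open_gripper(); movel([*p,110])
E
python3 - <<'E'
from h import *
from workcell import *
turn(90,.32)
print(read_state()["time"])
E
```

```text
hit False
gap 10.714619989897756 [487.59960115  94.53460496  25.34597781] [-1.3 -6.8 11.9]
turned [487.59914294  94.96760874  25.70727282] [-0.932  0.363  0.003] [-6.3 13.9 11.4] [  2.9    2.84 -16.32] 11.420491554977255 1.8393378090008898 1.8287965120511527 5.95
7.375
```

j7's sense is the reverse of what I assumed: the tool turned anticlockwise. I'll look at the knob now.

Run:
```python
from h import *
from workcell import *
p=jig(-60,0)
movep([*(p+[20,0]),300],toolR(YAW+np.pi/2))
c=camera("wrist");pickle.dump(c,open("w2.pkl","wb"))
s=read_state();print(s["time"],s["ft_force"],np.round(s["qpos"],2))
cv2.imwrite("pics/w2.png",cv2.resize(c["image"],(780,585),interpolation=cv2.INTER_CUBIC))
```

```text
8.2833 [ 0.32819469 -0.11157335 -0.60088613] [ 0.33  0.35 -0.6   1.74  0.22  1.12  1.5 ]
```

View pics/w2.png

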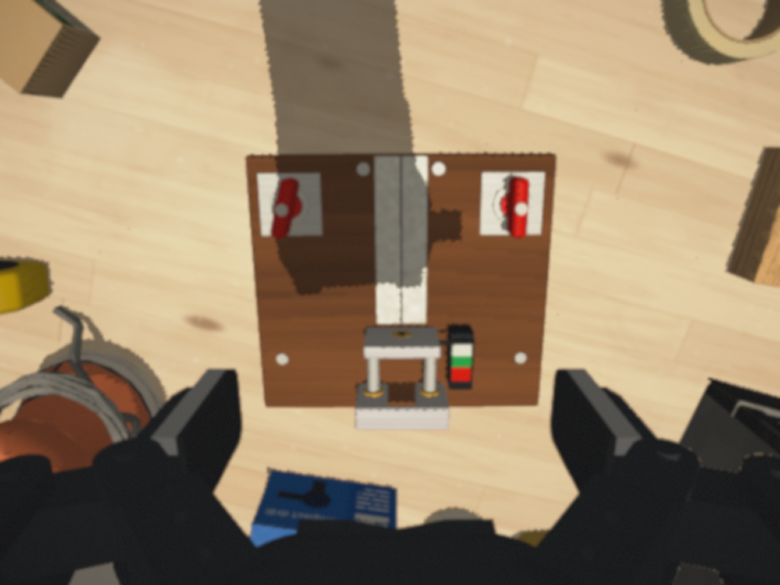

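The left knob's bar at (519,207) is now along jig x (turn about 0). The right one at (285,208) is unchanged, and nothing is damaged. Next: refine the pose, correct the sign and turn both knobs.

```bash
sed -i 's/q\[6\]+=np.pi\/2-a0+.03/q[6]-=np.pi\/2-a0+.03/' h.py
python3 - <<'E'
from h import *
from workcell import *
c=pickle.load(open("w2.pkl","rb"))
f=lambda l:(np.array(l)-.2)/(780/560)
w=toplane(c,f([(539,405),(265,407),(247,155),(555,154)]),14)
yaw,t,r=fit2d([(124,125),(124,-125),(-100,-125),(-100,125)],w);print("jig",yaw,t,r)
w=toplane(c,f([(401,156),(401.5,322)]),14);d=w[1]-w[0];print("line yaw",np.arctan2(d[1],d[0]),w)
w=toplane(c,f([(364,347),(440,346)]),61);d=w[1]-w[0];print("plate front top edge yaw",np.arctan2(d[1],d[0])+np.pi/2)
for e in ([(519,178),(519,236)],[(290,180),(280,237)]):
    w=toplane(c,f(e),48);d=w[1]-w[0];print("bar turn",YAW-np.arctan2(d[1],d[0]))
turn(-90,.28)
E
```

```text
jig 0.269310156620979 [568.51802531  23.89344278] [1.44198875 1.14261738 2.43526185 2.83073443]
line yaw 0.2690112828726609 [[474.83419299  -2.08352461  14.        ]
 [609.01422977  34.9091036   14.        ]]
plate front top edge yaw 3.418698307164164
bar turn -0.06042650473443861
bar turn 0.22451568000475572
hit False
gap 10.702323175822896 [534.01660317 -79.04750218  25.31935724] [-2.2 -3.4  8.6]
turned [534.43233296 -78.65100865  25.39125347] [0.973 0.232 0.001] [ 3.7  3.4 -1.5] [ 0.72 -0.88  0.77] 10.682612587355802 -0.13451449122149284 -0.13266725353023212 11.7667
```

```bash
sed -i 's/^YAW=.*/YAW=0.269; T0=np.array([568.5,24.0])/' h.py
python3 - <<'E'
from h import *
from workcell import *
turn(90,0.0)
b=np.array([434,313]);th=.118
movep([*(b-[0,0]),260],toolR(th+np.pi/2))
c=camera("wrist");pickle.dump(c,open("w3.pkl","wb"))
t=camera("top")["image"][150:294,170:370]
t=cv2.resize(t,(560,403),interpolation=cv2.INTER_CUBIC)[:,140:]
cv2.imwrite("pics/w3.png",np.hstack([c["image"][:400,180:],t[:400]])); print(read_state()["time"])
E
```

```text
hit False
gap 11.274049449194482 [486.92012475  94.53373288  25.30838246] [-1.2 -2.5  8.3]
turned [486.8544548   94.31044992  25.3300001 ] [0.971 0.238 0.   ] [-1.2 -3.2  3.7] [-0.74  0.25  0.7 ] 10.928646599519546 -0.832475870199412 -0.8309823237552061 17.0167
19.5917
```

View pics/w3.png

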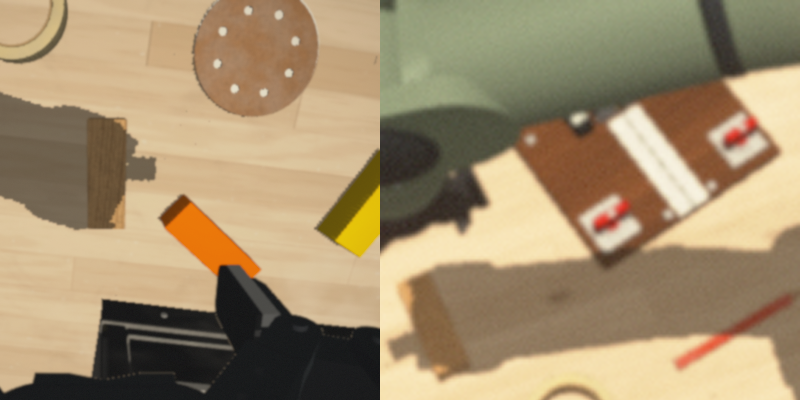

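Both bars now lie across the jig, parallel to its front edge. The block's top face in the wrist view is at about (268–306, 118–228). I'll get its precise pose from depth.

Run:
```python
from h import *
c=pickle.load(open("w3.pkl","rb"))
v,u=np.mgrid[90:260,230:335];z=c["range_z"][90:260,230:335]
p=cv2.undistortPoints(np.c_[u.ravel(),v.ravel()].astype(float).reshape(-1,1,2),K(c),np.array(c["dist_coeffs"])).reshape(-1,2)
z=z.ravel();P=np.c_[p[:,0]*z,-p[:,1]*z,-z]@c["cam_to_world"][:3,:3].T+c["cam_to_world"][:3,3]
m=(z>0)&(P[:,2]>34)&(P[:,2]<46);Q=P[m];print(m.sum(),np.median(Q[:,2]))
print(cv2.minAreaRect(Q[:,:2].astype(np.float32)),Q.mean(0))
w=toplane(c,[(268,118),(305,118),(305,228),(268,228)],38);print(fit2d([(-55,-19),(-55,19),(55,19),(55,-19)],w))
```

```text
4202 38.28516041137797
((437.2953796386719, 313.9911193847656), (108.8759765625, 37.538307189941406), 6.05206298828125) [435.41643395 313.56222544  38.28764588]
(np.float64(0.115954886087771), array([436.65036851, 314.4557689 ]), array([1.54683946, 1.57174309, 0.2740078 , 0.32604824]))
```

Run:
```python
from h import *
from workcell import *
b=[437,314.2];R=toolR(.11+np.pi/2)
movep([*b,90],R);print(movel([*b,7],guard=15))
clamp();s=read_state();print("grip",s["finger_gap"],np.round(s["ft_force"],1),s["eef_pos"])
movel([*b,100])
R=toolR(YAW+np.pi/2)
p=jig(-32,0)
movep([*p,100],R);movel([*p,30],max_speed=100)
s=read_state();print(np.round(s["ft_force"],1),s["eef_pos"],s["finger_gap"],s["time"])
c=camera("wrist");pickle.dump(c,open("w4.pkl","wb"));cv2.imwrite("pics/w4.png",c["image"])
```

```text
False
grip 37.11699109495252 [-0.7 -2.1  9.1] [437.26414097 314.29430866   7.58584831]
[-0.1 -0.4 -1.3] [537.87913705  15.73826795  30.41217896] 37.16237740490371 24.3333
```

View pics/w4.png

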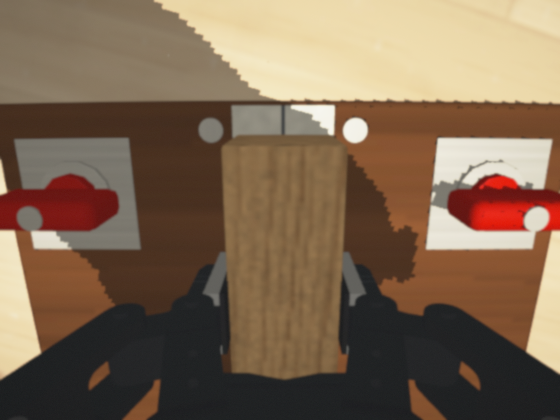

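The block is held straight over the strip, its far end at columns 223–346 and row 137. The centre line is at (283,118), and both bars lie across. I'll check the offset, then lower.

Run:
```python
from h import *
from workcell import *
c=pickle.load(open("w4.pkl","rb"))
R2=np.array([[np.cos(YAW),-np.sin(YAW)],[np.sin(YAW),np.cos(YAW)]])
L=lambda uv,z:((toplane(c,uv,z)[:,:2]-T0)@R2).round(2).tolist()
print("line,strip edges",L([(283,118),(233,106),(335,106)],14));print("block top edges",L([(223.5,140),(346,140),(228,375),(343,375)],60.9))
print("front edge",L([(30,103),(540,103)],14))
p=jig(-32,0)
print("touch",movel([*p,17],max_speed=20,guard=4))
s=read_state();print(np.round(s["ft_force"],1),s["eef_pos"],s["finger_gap"],s["time"])
```

```text
line,strip edges [[-92.18, -0.54], [-97.06, -21.07], [-97.04, 20.83]]
block top edges [[-87.83, -18.07], [-87.81, 18.24], [-4.5, -20.29], [-4.46, 21.01]]
front edge [[-99.28, -106.57], [-99.19, 107.26]]
touch True
[-2.3 -1.9 10.9] [537.69122966  15.4016244   21.59938867] 37.207638653298886 24.8583
```

```bash
cat >> h.py <<'E'
def st(tag=""):
    from workcell import read_state
    s=read_state();R=np.array([[np.cos(YAW),-np.sin(YAW)],[np.sin(YAW),np.cos(YAW)]])
    l=(np.array(s["eef_pos"][:2])-T0)@R;f=np.array(s["ft_force"]);fl=f[:2]@R
    print(tag,"loc",l.round(2),"z",round(s["eef_pos"][2],2),"F",fl.round(2),round(f[2],1),"t",s["time"]);return l,fl
E
python3 - <<'E'
from h import *
from workcell import *
movel([*jig(-32,0),21.4],max_speed=20);st("eased")
movel([*jig(-18,0),21.4],max_speed=40);st("slid")
for x in(-12,-8,-4,0):
    movel([*jig(x,0),21.4],max_speed=20);wait(.2);st(x)
E
```

```text
eased loc [-31.97  -0.09] z 21.63 F [-4.57 -1.29] 11.0 t 25.1083
slid loc [-17.4    0.12] z 21.62 F [0.13 0.49] 5.8 t 25.6083
-12 loc [-11.9    0.14] z 21.61 F [-3.09  0.36] 9.1 t 26.2583
-8 loc [-8.08  0.13] z 21.61 F [-5.   -0.18] 10.2 t 26.8083
-4 loc [-4.47  0.12] z 21.62 F [-7.54  0.14] 13.6 t 27.3583
0 loc [-0.88  0.12] z 21.61 F [-12.08  -0.51] 17.1 t 27.9083
```

Run:
```python
from h import *
from workcell import *
for x,z in((0,21.6),(2,21.6),(4,21.6),(6,21.6)):
    movel([*jig(x,0),z],max_speed=20);wait(.3);st((x,z))
c=camera("wrist");pickle.dump(c,open("w5.pkl","wb"))
a=c["image"]
t=camera("top")["image"][140:240,250:370];s=camera("scene")["image"][180:240,240:340]
cv2.imwrite("pics/w5.png",np.hstack([cv2.resize(t,(400,333),interpolation=2),cv2.resize(s,(400,333),interpolation=2)]))
```

```text
(0, 21.6) loc [-0.87  0.09] z 21.61 F [-9.49 -0.95] 12.3 t 28.4583
(2, 21.6) loc [0.87 0.1 ] z 21.6 F [-12.05   0.33] 14.6 t 29.0083
(4, 21.6) loc [2.67 0.11] z 21.6 F [-13.17   0.12] 15.9 t 29.5583
(6, 21.6) loc [4.49 0.08] z 21.6 F [-14.65  -0.77] 17.1 t 30.1083
```

View pics/w5.png

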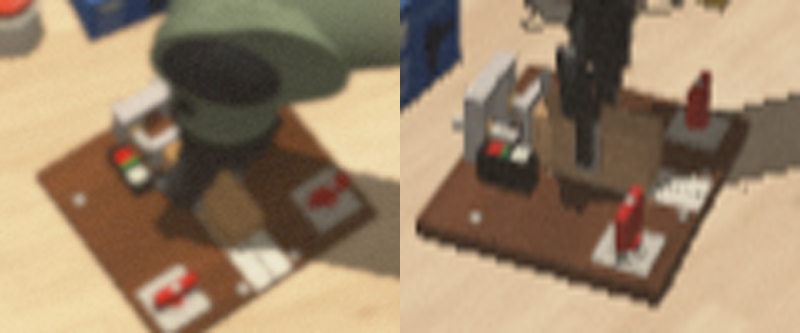

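The block is in contact with the plate, centred and flat. The measured force matches spring plus friction. I'll ease the down-force and finish the press.

Run:
```python
from h import *
from workcell import *
for x,z in((6,22.1),(8,22.3),(9.4,22.4)):
    movel([*jig(x,0),z],max_speed=15);wait(.3);st((x,z))
```

```text
(6, 22.1) loc [4.51 0.1 ] z 21.62 F [-11.39  -0.83] 7.5 t 30.8083
(8, 22.3) loc [6.55 0.09] z 21.69 F [-9.21  1.38] 4.4 t 31.3917
(9.4, 22.4) loc [7.79 0.11] z 21.71 F [-10.75   0.43] 3.8 t 31.9417
```

Run:
```python
from h import *
from workcell import *
movel([*jig(10.1,0),22.2],max_speed=10);wait(1.0);st()
wait(1.5);st()
t=camera("top")["image"][165:225,275:345];s=camera("scene")["image"][185:230,245:300]
cv2.imwrite("pics/w6.png",np.hstack([cv2.resize(t,(400,343),interpolation=2),cv2.resize(s,(400,343),interpolation=2)]))
```

```text
loc [8.15 0.08] z 21.66 F [-15.18   0.84] 10.2 t 33.1917
 loc [8.14 0.11] z 21.65 F [-14.69   0.22] 9.0 t 34.6917
```

View pics/w6.png

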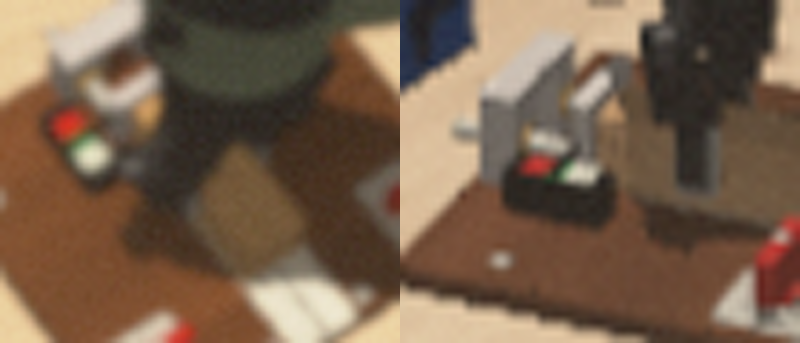

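The pointer covers the green band between red and white at (560,160), and the block's end is against the plate. The estimated travel is about 18 mm, or about 11 N, and it was steady for 2.5 s. Handing in.

```bash
python3 -c "
from workcell import *
print(finish_job())"
```

```text
the job is handed in; nothing more can be done
None
```

I handed the job in with both knobs turned across to their end stops and the pine block flat on the centre line, still gripped and pressed on the guide plate at about 11 N (estimated from travel). My first turn of the left knob went the wrong way, against its loose stop, and I then turned it fully clockwise.

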